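Clip the cross-lock tweezers on the flat terminal as a heat shunt

TASK

The self-closing cross-lock tweezers are parked upright, clipped on the plate of the grey rest. Squeeze their grips so that the tips open, lift them off, and clip them, tips down, across the middle of the flat brass tab on its terminal block (not on the round stud or the turret terminal), as a heat shunt for soldering; let go so that they grip the tab by themselves and stand upright on it.

Things in the scene. Friction and masses are not known exactly. Their poses are not given: they have to be found in the camera images.
- tweezers: Self-closing cross-lock steel tweezers, 50 g, 119 mm, upright, tips down. Origin midway between the lower ends of the tips; z up along them to the joined end, y the line along which tips and grips move, x along the 12 mm width of the tips. The arms hinge 112 mm above the origin and cross lower down, so squeezing the grips along y opens the tips. Flat gripping faces 0 to 24 mm above the origin.
- grip_mid (a point): Midway between the two black grip pads, 79 mm above the tweezers' origin, axes as theirs; the tweezers' top is 40 mm higher. The pads span 68 to 90 mm above the origin and 14 mm in x. Across their outer faces: 31 mm with the tips on a 5 mm plate, 25 mm squeezed fully open, where the arms meet a stop. Each pad needs about 7 N to start, 11 N to hold fully open.
- cross (a point): Where the arms cross, 46 mm above the tweezers' origin. Below it the arms leave room for a 5 mm plate up to 36 mm above the origin.
- left_arm (a joint): Angle of the tweezers' arms (both move together, mirror-wise), rad: 0 = the tips hold a 5 mm plate, as at the start; -0.02 = closed on nothing (1 mm gap); 0.09 = squeezed fully open (24 mm between the tips). A spring closes it.
- rest: Fixed parking rest: grey painted foot 60 x 44 x 12 mm with one upright steel plate 24 mm wide (x), 5 mm thick (y), top 44 mm above the bench. Origin on the bench under the middle of the foot. At the start the tweezers are clipped on this plate, their y along the rest's y, their origin 20 mm above the bench.
- tab_block: Fixed terminal block: black base 44 x 44 x 12 mm with one upright flat brass tab 20 mm wide (x), 5 mm thick (y), top 44 mm above the bench; round its root a brass collar 24 x 11 mm, 2.5 mm high. Origin on the bench under the tab's middle. Two like blocks stand near: one has a round threaded stud with a hexagon nut, one a round turret terminal.
- tab_top (a point): Middle of the upper edge of the flat brass tab, 44 mm above the bench; x along the tab's width, y across its thickness.

How it is judged:
On the way:
1. the tweezers are squeezed open and lifted off the rest (value of joint left_arm above 0.02 rad and height (world z) of tweezers above 0.05 m), for 0.2 s.
At the end, for the whole second after the job is handed in: The released tweezers stand at rest on the flat brass tab, tips down and upright within 15 degrees, their spring gripping the tab across its two flat faces (within 17 degrees), the tips' ends within 12 mm of the tab's middle seen from above and at least 10 mm below its upper edge (horizontal distance between tweezers and tab_top below 0.012 m and z of tweezers in the frame of tab_top below -0.01 m and angle between the y axis of tweezers and the y axis of tab_block, either way round below 0.3 rad and angle between tweezers's own z axis and vertical below 0.26 rad and value of joint left_arm between -0.012 and 0.03 rad and contact force between tweezers and tab_block above 1.5 N and linear speed of tweezers below 0.02 m/s); the robot touches nothing.
It also fails if it takes over 32 s, if anything falls off the work surface, if the arm or the gripper's body presses on something with over 40 N, if the wrist force passes 120 N, or if a joint passes its speed limit or range.

ROBOT

A 6-joint arm with a two-finger parallel gripper is mounted at the origin on a cart in front of the work surface, level with it; the furniture and walls round the work are solid. World frame = base frame: x ahead of the robot, y to its left, z up, the work surface at z = 0. Lengths are in m, angles in rad, forces in N, time in s.
With the tool pointing down it reaches from about 0.35 to 0.775 m from the base axis. Payload 7.3 kg.
Tool frame: the origin (TCP) lies at the very end of the fingers, on their centre line; the grasp point (between the pads) lies 19 mm behind it; x points along the fingers, y is the direction in which the jaws open and shut, and the axes are right-handed (so a half turn about x gives the same grasp; the last joint's range is limited). The gripper opens to 92 mm and grips with 3 to 60 N. Pads are 19 mm wide; open, the fingers measure 130 mm over their backs; the gripper's body (75 mm by 190 mm) begins 47 mm behind the grasp point.
Start: joints at [-1.452, 0.342, 1.524, -0, 1.275, -0.146], TCP at [0.137, -0.507, 0.227] pointing down, gripper open.
Joint ranges: [-2.53, 2.53], [-0.77, 2.02], [0.04, 2.7], [-1, 4.14], [0.28, 2.66], [-3.11, 3.11]. Speed limits (rad/s): [2.57, 2.57, 3.14, 3.14, 3.14, 3.14].

INTERFACE

Orientations are given as [roll, pitch, yaw] about the fixed x, y, z axes, in that order (R = Rz(yaw) Ry(pitch) Rx(roll)).
In Python, from cell import observe, vision, job gives the robot as it stands.
- The arm moves only by the tool send_rows, never from a script. Its argument "motion" is a list of rows, each an object with "hand": the opening, from -1 (shut) to 1 (fully open), so that 0 is half open; "slide": the shift along the tool's x, y, z in mm, a list of three; "spin": the turn about the tool's x in rad. In form: [{"hand": hand, "slide": [tx, ty, tz], "spin": spin}, ...]. A call has 1 to 8 rows; each row shifts and turns the pose as measured when the row begins, along the tool's axes as they then stand; what a row does not reach is not made up. A row lasts 1/10 s, in which the tool goes at most 50 mm and 8.59 degrees, less where a joint would pass 70% of its speed; a pose out of reach is approached as far as the arm can. A call with a gripper value outside its range is refused whole. The fingers move at their own pace and stop on an object; "grip_force" is the grip in N (left out, the last holds). Time passes only in rows, so rows that do not move let the fingers close. It gives the time, the measured TCP pose, the force and the opening at its end, in the units of the state.
- observe(): the state, without advancing time (a new reading comes with each control period).
- vision.read_camera(name): name is "side" or "top" or "wrist"; returns a dict with "pixels" (480x640x3 uint8, blue, green, red), "range_z" (480x640 float32, m along the optical axis (not along the pixel's ray), 0 where there is no reading), "fx", "fy", "cx", "cy" (pixels), "world_from_camera" (4x4, takes a point from camera to world coordinates); the wrist camera has in their place "T_tool_cam" (4x4, takes a point from camera to tool coordinates, whose origin is the TCP and whose axes are the tool frame's). Camera axes: x right, y down, z forward; pixel columns grow to the right and rows downward; lengths in m; the calibration is good to about 2 mm. A picture is of the moment at which its call begins: read the wrist's pose just before it.
- job.hand_in(): hands the job in, once; it reports no verdict.
Trained networks look in a picture, given as the dict that the camera call returned (one of the last four; its "shot" number tells which), for a name from the list of things; names that differ only in an ending like _2 or _b are one class to them, and where a whole thing is asked for, a point or a joint stands for the part that bears it (a point fixed in the world has none). Each returns a list of dicts, best first, with "conf" (0 to 1); they miss things now and then, are a little off and sometimes report something else, mostly with a low value. They report only what shows in the picture. A call takes as long as a camera call.
- vision.search_frame(picture, thing): "uv" ([column, row] in pixels, amid what is visible of it).
- vision.cut_out(picture, thing): "mask" (480x640 bool, what is visible of it) and "uv" ([column, row] in pixels, amid what is visible of it).
The state is a dict: "time": time; "qpos": joint angles; "qvel": joint speeds; "joint_efforts": joint torques, N m; "tool_pos": TCP position; "tool_rot": TCP orientation; "contact_force": force on the tool from outside, world axes, zero at the start; "torque": the same for the moment, N m; "opening": finger opening in m.
Only numpy, scipy, OpenCV 4.12 (cv2) and the standard library are available. Lean on these libraries where they do the work, as an engineer would, in place of code of your own. Each camera call takes 0.05 s, during which the arm holds its last target.

## Working session

There is one attempt and no reset: what is moved stays moved. The work goes in short steps, Python scripts to look and compute and a tool call to move; the robot and the scene stay as the last step left them, time stands still between calls to the robot, and variables do not carry over. Pictures are saved under pics/ and viewed, and the job is handed in when it is done.

Besides the shell and the picture viewer there is one more tool, called after "Call:" as a command line: name --argument value ..., lists and objects as JSON in quotes. send_rows: Moves the arm, as the interface text tells. Its arguments: {"type":"object","properties":{"motion":{"type":"array","items":{"type":"object","properties":{"hand":{"type":"number"},"slide":{"type":"array","items":{"type":"number"}},"spin":{"type":"number"}}}},"grip_force":{"type":"number"}},"required":["motion"]}

```bash
ls; mkdir -p pics
cat > h.py <<'E'
import numpy as np, cv2
from cell import observe, vision, job
def save(p,n,s=1): cv2.imwrite('pics/'+n+'.png',p['pixels'])
def cloud(p,mask=None):
    z=p['range_z']; m=z>0
    if mask is not None: m&=mask
    v,u=np.nonzero(m); z=z[m]
    P=np.c_[(u-p['cx'])/p['fx']*z,(v-p['cy'])/p['fy']*z,z]
    T=np.array(p['world_from_camera']); return P@T[:3,:3].T+T[:3,3],u,v
E
python3 - <<'E'
from h import *
s=observe();print(s)
for n in ['side','top']:
    p=vision.read_camera(n);save(p,n+'1');print(n,p['fx'],np.round(p['world_from_camera'],3).tolist())
    for t in ['tweezers','grip_mid','rest','tab_block']:
        for d in vision.cut_out(p,t)[:4]:
            P,u,v=cloud(p,d['mask'])
            print(t,d['conf'],np.round(d['uv']),len(P),np.round(np.percentile(P,[3,50,97],axis=0),3).tolist() if len(P) else 0)
E
```

```text
pics
{'time': 0.0, 'qpos': array([-1.45203752e+00,  3.42728575e-01,  1.52499889e+00, -3.68149753e-05,
        1.27540650e+00, -1.45974024e-01]), 'qvel': array([ 0.000319  ,  0.00056681,  0.0003897 , -0.0010985 ,  0.00061627,
       -0.00032766]), 'joint_efforts': array([-1.73217118e-04, -4.31237948e+01, -2.44224787e+01,  7.18365703e-02,
        5.58960834e-02, -1.28235056e-04]), 'tool_pos': array([ 0.13734243, -0.50629923,  0.22604826]), 'tool_rot': array([-1.69393408,  1.56925461,  1.71240216]), 'contact_force': array([-0.77341885,  0.09286163, -0.21810014]), 'torque': array([ 0.03396103, -0.01957849,  0.01530307]), 'opening': 0.09184366486732012}
side 477.98638173241926 [[0.913, -0.265, 0.309, 0.273], [-0.407, -0.604, 0.685, -0.701], [0.005, -0.752, -0.659, 0.671], [0.0, 0.0, 0.0, 1.0]]
tweezers 0.74 [307. 192.] 290 [[0.556, 0.02, 0.027], [0.561, 0.03, 0.102], [0.568, 0.049, 0.138]]
grip_mid 0.9 [309. 198.] 325 [[0.556, 0.02, 0.026], [0.561, 0.031, 0.094], [0.568, 0.048, 0.137]]
rest 0.65 [309. 230.] 469 [[0.535, 0.013, 0.003], [0.562, 0.029, 0.012], [0.592, 0.053, 0.041]]
rest 0.32 [353. 372.] 735 [[0.464, -0.346, 0.005], [0.485, -0.326, 0.012], [0.511, -0.3, 0.043]]
tab_block 0.67 [351. 372.] 766 [[0.464, -0.346, 0.004], [0.485, -0.326, 0.012], [0.511, -0.3, 0.044]]
top 458.99888990493764 [[-0.047, -0.974, 0.22, 0.327], [-0.999, 0.045, -0.011, -0.114], [0.001, -0.22, -0.976, 0.925], [0.0, 0.0, 0.0, 1.0]]
tweezers 0.75 [227. 217.] 264 [[0.557, 0.021, 0.009], [0.563, 0.037, 0.095], [0.587, 0.057, 0.139]]
grip_mid 0.65 [228. 216.] 270 [[0.557, 0.021, 0.011], [0.563, 0.035, 0.096], [0.584, 0.052, 0.139]]
rest 0.95 [239. 232.] 506 [[0.536, 0.015, 0.005], [0.557, 0.03, 0.012], [0.591, 0.057, 0.035]]
tab_block 0.71 [410. 259.] 459 [[0.465, -0.34, 0.008], [0.487, -0.317, 0.012], [0.512, -0.296, 0.043]]
```

View pics/side1.png

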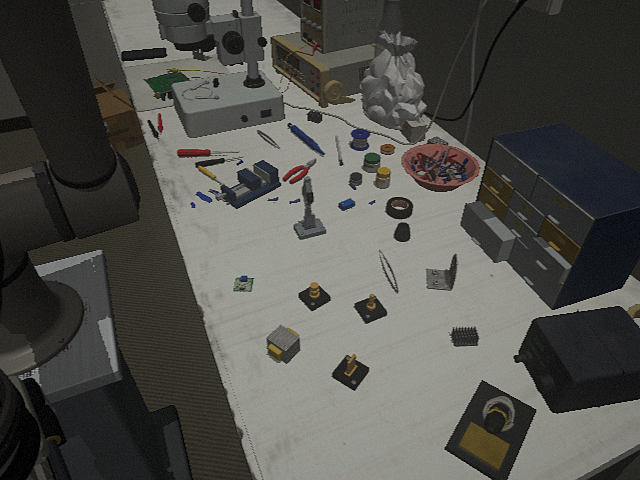

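View pics/top1.png

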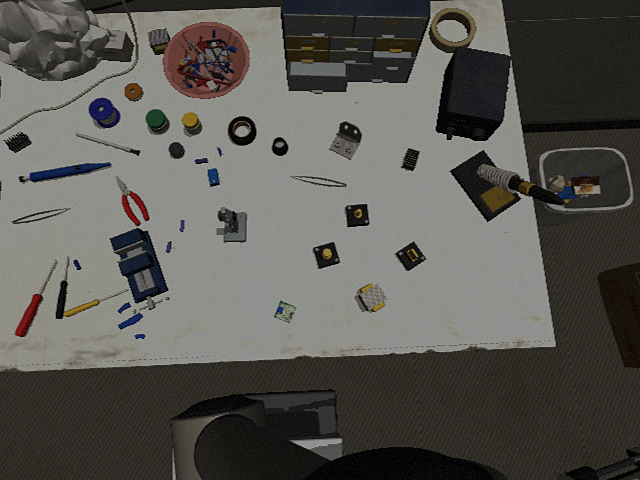

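```bash
cat >> h.py <<'E'
from scipy.spatial.transform import Rotation as Ro
def pose(s=None):
    s=s or observe(); T=np.eye(4); T[:3,:3]=Ro.from_euler('xyz',s['tool_rot']).as_matrix(); T[:3,3]=s['tool_pos']; return T
def wrist():
    T=pose(); p=vision.read_camera('wrist'); p['world_from_camera']=T@np.array(p['T_tool_cam']); return p
def rect(P,z0,z1):
    Q=P[(P[:,2]>z0)&(P[:,2]<z1)]; 
    c,wh,a=cv2.minAreaRect((Q[:,:2]*1000).astype(np.float32)); return np.round(c,1),np.round(wh,1),round(a,1),len(Q)
E
python3 - <<'E'
from h import *
T=pose();print(np.round(T,3))
for n in ['side','top']:
    p=vision.read_camera(n)
    for t in ['rest','tab_block','tweezers']:
        d=vision.cut_out(p,t)[0]
        P,u,v=cloud(p,d['mask'])
        print(n,t,d['conf'],rect(P,.009,.015), rect(P,.025,.06),rect(P,.085,.15))
    im=p['pixels']
    x,y=((230,130) if n=='side' else (200,180))
    cv2.imwrite(f'pics/{n}c.png',cv2.resize(im[y:y+150,x:x+ 240] if n=='top' else im[y:y+270,x:x+200],None,fx=3 if n=='top' else 2,fy=3 if n=='top' else 2,interpolation=cv2.INTER_CUBIC))
p=wrist();save(p,'w1');print(np.round(p['T_tool_cam'],3),p['fx'])
E
```

```text
[[-0.     0.262 -0.965  0.137]
 [ 0.    -0.965 -0.262 -0.507]
 [-1.    -0.    -0.     0.227]
 [ 0.     0.     0.     1.   ]]
side rest 0.87 (array([563.8,  35.9]), array([48.5, 59.6]), 86.5, 302) (array([565.,  34.]), array([ 4.6, 23.7]), 88.5, 26) (array([0., 0.]), array([0., 0.]), 0.0, 0)
side tab_block 0.79 (array([ 487.4, -321.3]), array([44.4, 45. ]), 32.3, 531) (array([ 487.5, -321.7]), array([18.4,  5.2]), 30.3, 87) (array([0., 0.]), array([0., 0.]), 0.0, 0)
side tweezers 0.55 (array([0., 0.]), array([0., 0.]), 0.0, 0) (array([563.4,  33. ]), array([12.8, 12. ]), 76.6, 77) (array([562.1,  34.1]), array([33.4, 14.2]), 85.5, 209)
top rest 0.73 (array([565. ,  35.7]), array([43.2, 59.2]), 88.9, 365) (array([556.1,  37.1]), array([10.8,  3.9]), 83.1, 17) (array([0., 0.]), array([0., 0.]), 0.0, 0)
top tab_block 0.93 (array([ 488.3, -319.4]), array([43.5, 44.5]), 30.8, 358) (array([ 488.8, -319.8]), array([19.8,  6.5]), 29.6, 51) (array([0., 0.]), array([0., 0.]), 0.0, 0)Traceback (most recent call last):
  File "<stdin>", line 6, in <module>
IndexError: list index out of range
```

View pics/sidec.png

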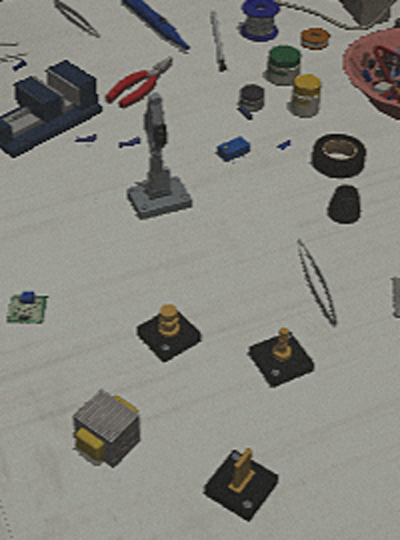

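Run:
```python
from h import *
p=wrist();save(p,'w1');print(np.round(p['T_tool_cam'],3),p['fx'])
p=vision.read_camera('top');cv2.imwrite('pics/topc.png',cv2.resize(p['pixels'][180:330,200:440],None,fx=3,fy=3,interpolation=cv2.INTER_CUBIC))
P,u,v=cloud(p)
for n,c in [('rest',(.563,.035)),('tab',(.488,-.32))]:
    m=(np.hypot(P[:,0]-c[0],P[:,1]-c[1])<.2)&(P[:,2]>.06); print(n,np.round(P[m][::15],3).tolist()[:40])
```

```text
[[-0.    -0.248  0.969 -0.158]
 [ 1.    -0.001 -0.     0.   ]
 [ 0.001  0.969  0.248 -0.066]
 [ 0.     0.     0.     1.   ]] 358.44638915840085
rest [[0.569, 0.039, 0.138], [0.567, 0.032, 0.133], [0.562, 0.04, 0.139], [0.567, 0.046, 0.117], [0.569, 0.021, 0.103], [0.565, 0.023, 0.113], [0.56, 0.029, 0.122], [0.559, 0.031, 0.121], [0.568, 0.044, 0.083], [0.566, 0.044, 0.082], [0.564, 0.046, 0.083], [0.56, 0.047, 0.093], [0.561, 0.046, 0.081], [0.56, 0.039, 0.076], [0.558, 0.032, 0.06]]
tab [[0.595, -0.488, 0.106]]
```

View pics/topc.png

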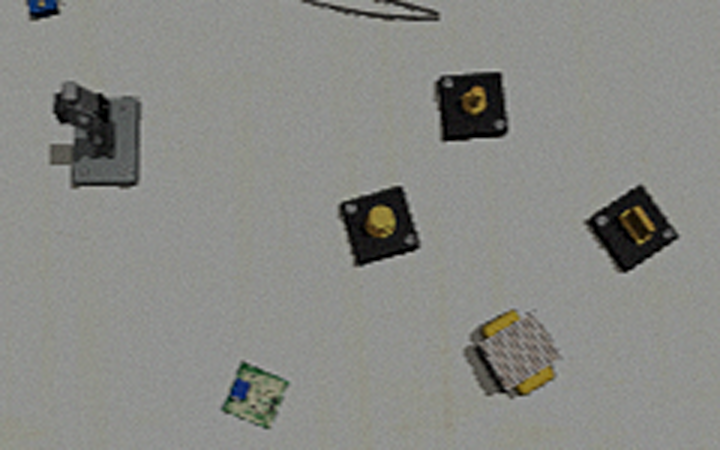

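View pics/w1.png

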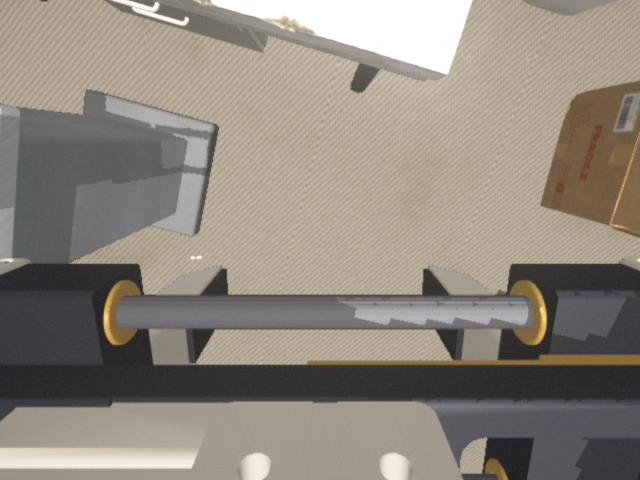

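Call:
send_rows --motion '[{"hand": 1, "slide": [3, -10, -40], "spin": 0}, {"hand": 1, "slide": [3, -10, -45], "spin": 0}, {"hand": 1, "slide": [3, -10, -45], "spin": 0}, {"hand": 1, "slide": [3, -10, -45], "spin": 0}, {"hand": 1, "slide": [3, -10, -45], "spin": 0}, {"hand": 1, "slide": [3, -10, -45], "spin": 0}, {"hand": 1, "slide": [3, -10, -45], "spin": 0}, {"hand": 1, "slide": [0, 0, 0], "spin": 0}]'

```text
time: 1.8
tool_pos: [0.4278, -0.355, 0.2047]
tool_rot: [1.662, 1.567, -1.221]
contact_force: [-1.0, -0.1, -0.2]
opening: 0.0919
```

Run:
```python
from h import *
print(np.round(pose(),3),observe()['time'],observe()['qpos'])
```

```text
[[ 0.001  0.256 -0.967  0.428]
 [-0.003 -0.967 -0.256 -0.355]
 [-1.     0.003 -0.     0.205]
 [ 0.     0.     0.     1.   ]] 1.8 [-8.29799943e-01  4.14508742e-01  1.47601429e+00 -1.41048558e-03
  1.24782978e+00  4.82939343e-01]
```

Run:
```python
from h import *
p=wrist();save(p,'w2')
for d in vision.cut_out(p,'tab_block')[:3]:
    P,u,v=cloud(p,d['mask']); print(d['conf'],d['uv'],rect(P,.008,.016),rect(P,.02,.06),rect(P,.040,.048),np.percentile(P[:,2],[2,50,99]))
```

```text
0.85 [301.2, 141.3] (array([ 488.7, -319.9]), array([44., 44.]), 30.4, 2006) (array([ 488.8, -319.9]), array([19.4,  5. ]), 30.6, 157) (array([ 488.8, -319.9]), array([19.4,  5. ]), 30.4, 137) [-0.00016511  0.01176886  0.04409876]
```

View pics/w2.png

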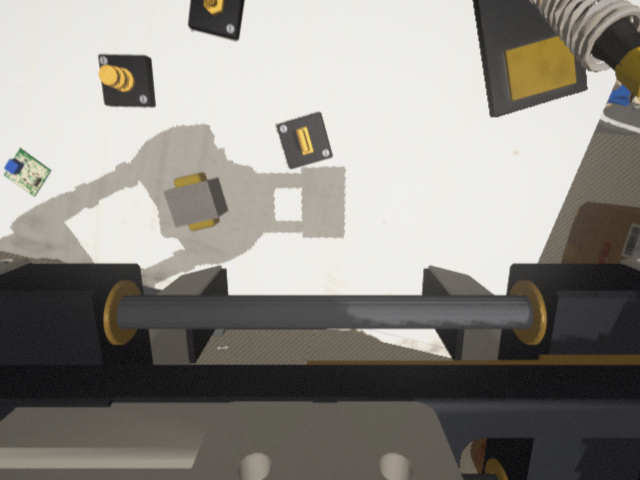

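Call:
send_rows --motion '[{"hand": 1, "slide": [-6, -42, -16], "spin": 0}, {"hand": 1, "slide": [-6, -46, -18], "spin": 0}, {"hand": 1, "slide": [-6, -46, -18], "spin": 0}, {"hand": 1, "slide": [-6, -46, -18], "spin": 0}, {"hand": 1, "slide": [-6, -46, -18], "spin": 0}, {"hand": 1, "slide": [-6, -46, -18], "spin": 0}, {"hand": 1, "slide": [-6, -46, -18], "spin": 0}, {"hand": 1, "slide": [-6, -46, -18], "spin": 0}]'

```text
time: 2.7
tool_pos: [0.4671, 0.027, 0.2521]
tool_rot: [1.256, 1.562, -1.658]
contact_force: [0.6, -0.1, -0.3]
opening: 0.0919
```

Call:
send_rows --motion '[{"hand": 1, "slide": [0, 0, 0], "spin": 0.1}, {"hand": 1, "slide": [0, 0, 0], "spin": 0.1}, {"hand": 1, "slide": [0, 0, 0], "spin": 0.1}, {"hand": 1, "slide": [0, 0, 0], "spin": 0}]'

```text
time: 3.1
tool_pos: [0.4663, 0.0288, 0.2542]
tool_rot: [1.954, 1.561, -1.266]
contact_force: [-0.0, -0.5, -0.5]
opening: 0.0919
```

Run:
```python
from h import *
s=observe();print(np.round(pose(),3),s['time'],s['qpos'])
p=wrist();save(p,'w3')
for t in ['rest','tweezers','grip_mid']:
  for d in vision.cut_out(p,t)[:2]:
    P,u,v=cloud(p,d['mask']); print(t,d['conf'],d['uv'],rect(P,.008,.016),rect(P,.02,.06),rect(P,.08,.115),rect(P,.13,.15))
```

```text
[[ 0.003 -0.079 -0.997  0.466]
 [-0.009 -0.997  0.079  0.029]
 [-1.     0.009 -0.004  0.254]
 [ 0.     0.     0.     1.   ]] 3.1 [-0.09660073  0.21193777  1.62738468 -0.00910316  1.29856412  1.55576726]
rest 0.86 [307.4, 122.5] (array([565.7,  36.5]), array([43.6, 59.9]), 86.6, 1499) (array([555.6,  37.2]), array([10.1,  3.8]), 87.7, 30) (array([569.1,  22.5]), array([0., 0.]), 0.0, 1) (array([569.4,  33.9]), array([0., 0.]), 0.0, 1)
tweezers 0.92 [300.4, 106.4] (array([564.6,  32.4]), array([ 5.9, 25.6]), 2.3, 8) (array([560.5,  36.6]), array([10.3,  6.2]), 88.2, 32) (array([563.3,  36.6]), array([31.9, 13.7]), 87.8, 268) (array([563.4,  36.7]), array([ 8.8, 13.2]), 84.7, 235)
grip_mid 0.56 [305.0, 103.9] (array([563.5,  39.2]), array([27.3,  5. ]), 79.3, 7) (array([560.5,  36.4]), array([9.8, 6.2]), 87.5, 26) (array([563.3,  36.6]), array([31.9, 13.7]), 87.8, 272) (array([563.4,  36.7]), array([ 8.8, 13.2]), 84.7, 234)
```

View pics/w3.png

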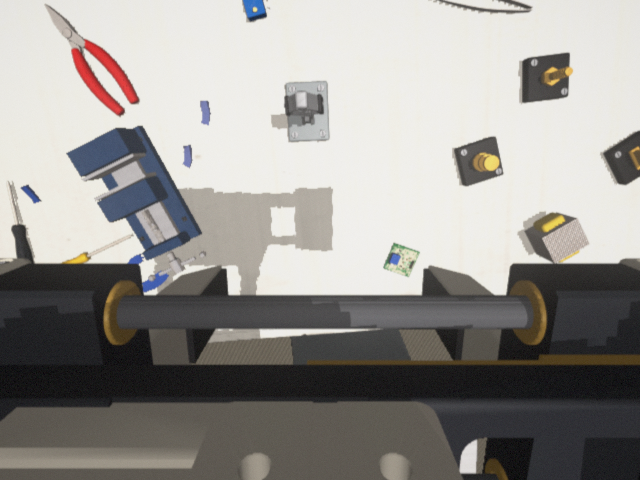

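Call:
send_rows --motion '[{"hand": 1, "slide": [0, -5, -32], "spin": -0.026}, {"hand": 1, "slide": [0, -5, -32], "spin": 0}, {"hand": 1, "slide": [0, -5, -32], "spin": 0}, {"hand": 1, "slide": [0, 0, 0], "spin": 0}]'

```text
time: 3.7
tool_pos: [0.5653, 0.0366, 0.2541]
tool_rot: [1.856, 1.561, -1.332]
contact_force: [0.7, -0.1, -0.2]
opening: 0.0917
```

```bash
cat > g.py <<'E'
from h import *
import sys
T=pose();s=observe();tgt=np.array(list(map(float,sys.argv[1:4])))
d=T[:3,:3].T@(tgt-T[:3,3])
print('slide mm',np.round(d*1000,1),'yang',np.degrees(np.arctan2(T[1,1],T[0,1])).round(2),'tilt',np.round(T[:2,0],4),T[2,1].round(4),'t',s['time'],'op',s['opening'],'F',s['contact_force'].round(1))
E
python3 g.py .5633 .0366 .08
```

```text
slide mm [174.1  -1.5   2.5] yang -92.65 tilt [ 0.0022 -0.009 ] 0.0089 t 3.7 op 0.0917225728660644 F [ 0.7 -0.1 -0.2]
```

Call:
send_rows --motion '[{"hand": 1, "slide": [30, -1, 2], "spin": 0}, {"hand": 1, "slide": [40, 0, 0], "spin": 0}, {"hand": 1, "slide": [40, 0, 0], "spin": 0}, {"hand": 1, "slide": [25, 0, 0], "spin": 0}, {"hand": 1, "slide": [0, 0, 0], "spin": 0}]'

```text
time: 4.2
tool_pos: [0.5624, 0.0342, 0.1157]
tool_rot: [1.939, 1.561, -1.245]
contact_force: [0.3, -0.2, 0.7]
opening: 0.0913
```

```bash
python3 g.py .5633 .0366 .08
```

```text
slide mm [35.7 -2.7 -0.7] yang -92.43 tilt [ 0.0032 -0.0096] 0.0095 t 4.2 op 0.09127350120778209 F [ 0.3 -0.2  0.7]
```

Call:
send_rows --motion '[{"hand": 1, "slide": [18, -2, -1], "spin": 0.01}, {"hand": 1, "slide": [15, 0, 0], "spin": 0}, {"hand": 1, "slide": [3, 0, 0], "spin": 0}, {"hand": 1, "slide": [0, 0, 0], "spin": 0}]'

```text
time: 4.6
tool_pos: [0.5645, 0.0347, 0.0838]
tool_rot: [2.271, 1.558, -0.922]
contact_force: [-0.1, -0.0, 0.4]
opening: 0.0917
```

```bash
python3 g.py .5633 .0366 .08
python3 - <<'E'
from h import *
for n in ['side','top']:
    p=vision.read_camera(n)
    im=p['pixels'];x,y=(250,130) if n=='side' else (180,160)
    cv2.imwrite(f'pics/{n}2.png',cv2.resize(im[y:y+120,x:x+140],None,fx=5,fy=5,interpolation=cv2.INTER_CUBIC))
E
```

```text
slide mm [ 3.8 -1.9  1.3] yang -92.94 tilt [ 0.0077 -0.0101] 0.0097 t 4.6 op 0.09172407583292302 F [-0.1 -0.   0.4]
```

View pics/side2.png

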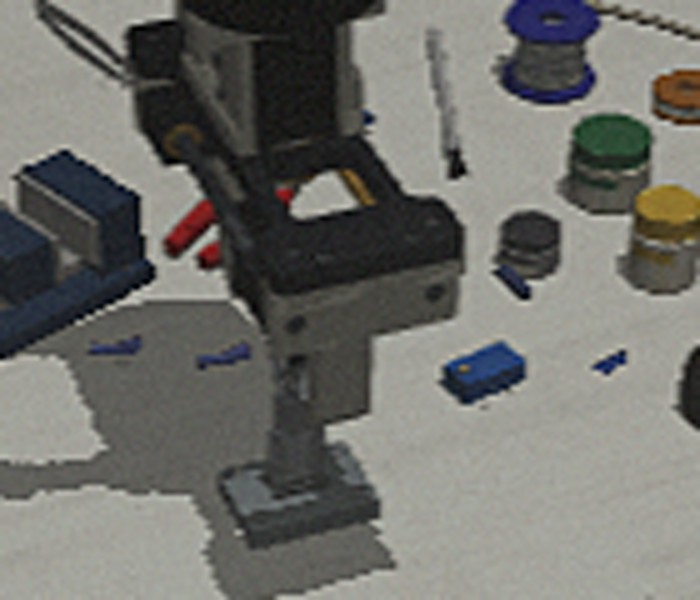

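View pics/top2.png

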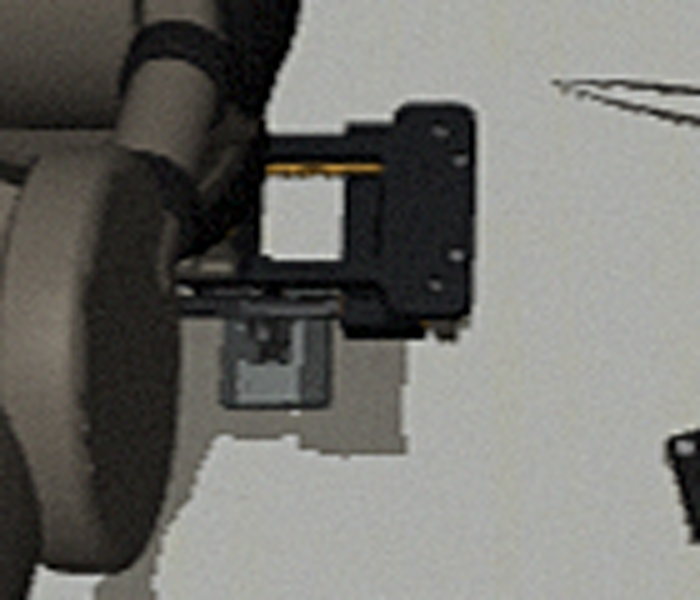

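Call:
send_rows --motion '[{"hand": 1, "slide": [3, -2, 1], "spin": 0}, {"hand": 1, "slide": [0, 0, 0], "spin": 0}]'

```text
time: 4.9
tool_pos: [0.5648, 0.0367, 0.0829]
tool_rot: [2.48, 1.555, -0.713]
contact_force: [0.2, -0.2, -0.5]
opening: 0.092
```

```bash
python3 g.py .5633 .0366 .08
python3 - <<'E'
from h import *
p=wrist();save(p,'w4')
E
```

```text
slide mm [2.9 0.2 1.6] yang -92.94 tilt [ 0.012  -0.0104] 0.0097 t 4.9 op 0.09200700552379358 F [ 0.2 -0.2 -0.5]
```

View pics/w4.png

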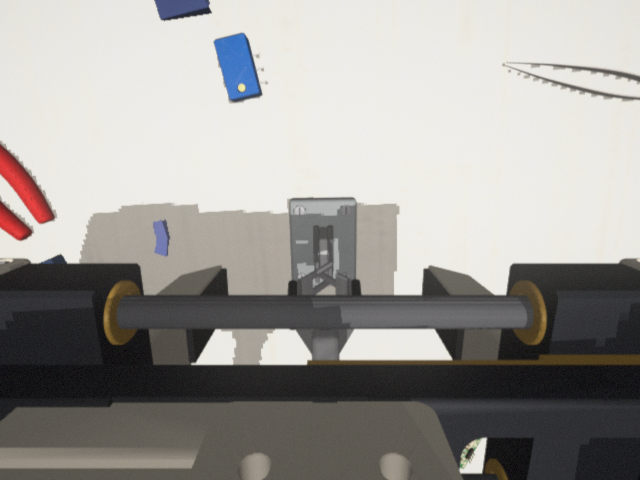

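Call:
send_rows --motion '[{"hand": 1, "slide": [3, 0, 2], "spin": 0}, {"hand": -1, "slide": [0, 0, 0], "spin": 0}, {"hand": -1, "slide": [0, 0, 0], "spin": 0}, {"hand": -1, "slide": [0, 0, 0], "spin": 0}, {"hand": -1, "slide": [0, 0, 0], "spin": 0}, {"hand": -1, "slide": [0, 0, 0], "spin": 0}]' --grip_force 30

```text
time: 5.55
tool_pos: [0.5632, 0.0368, 0.0803]
tool_rot: [2.517, 1.554, -0.675]
contact_force: [0.4, 0.2, -0.5]
opening: 0.0568
```

```bash
python3 g.py .5633 .0366 .08
python3 - <<'E'
from h import *
p=wrist();save(p,'w5')
E
```

```text
slide mm [ 0.3  0.1 -0.1] yang -92.93 tilt [ 0.0132 -0.0106] 0.0099 t 5.55 op 0.05681687087895557 F [ 0.4  0.2 -0.5]
```

View pics/w5.png

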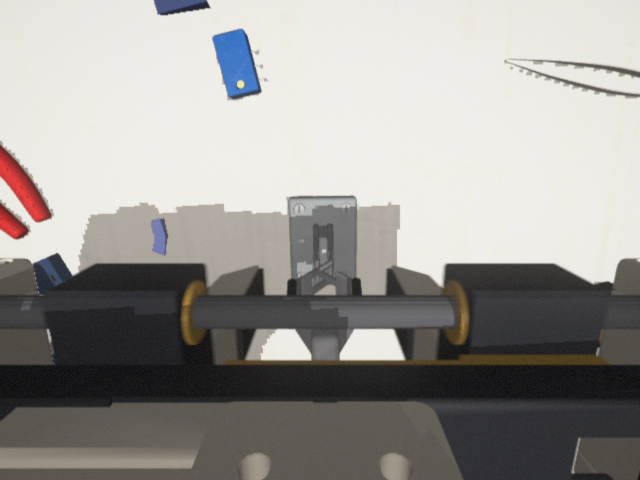

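Well centred; keep closing (about 7 mm per row).

Call:
send_rows --motion '[{"hand": -1, "slide": [0, 0, 0], "spin": 0}, {"hand": -1, "slide": [0, 0, 0], "spin": 0}, {"hand": -1, "slide": [0, 0, 0], "spin": 0}, {"hand": -1, "slide": [0, 0, 0], "spin": 0}, {"hand": -1, "slide": [0, 0, 0], "spin": 0}, {"hand": -1, "slide": [0, 0, 0], "spin": 0}, {"hand": -1, "slide": [0, 0, 0], "spin": 0}]' --grip_force 30

```text
time: 6.3
tool_pos: [0.563, 0.0368, 0.0801]
tool_rot: [2.494, 1.554, -0.698]
contact_force: [-0.5, 0.3, -0.8]
opening: 0.0242
```

```bash
python3 g.py .5633 .0366 .08
python3 - <<'E'
from h import *
p=wrist();save(p,'w6')
E
```

```text
slide mm [ 0.1  0.2 -0.3] yang -92.93 tilt [ 0.0125 -0.0105] 0.0099 t 6.3 op 0.024211684652723248 F [-0.5  0.3 -0.8]
```

View pics/w6.png

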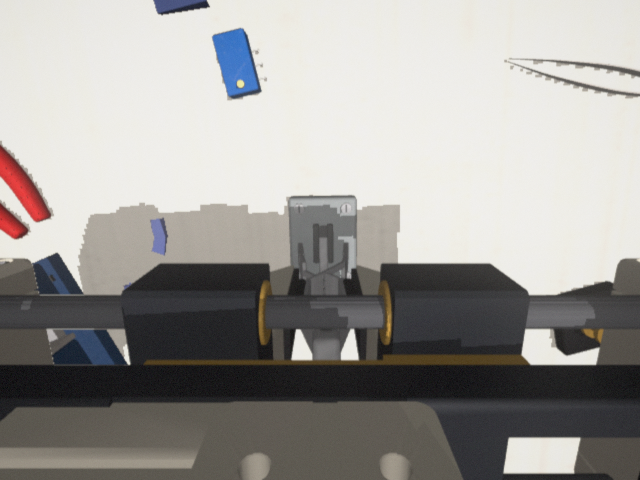

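Call:
send_rows --motion '[{"hand": -1, "slide": [-10, 0, 0], "spin": 0}, {"hand": -1, "slide": [-20, 0, 0], "spin": 0}, {"hand": -1, "slide": [-30, 0, 0], "spin": 0}, {"hand": -1, "slide": [-30, 0, 0], "spin": 0}, {"hand": -1, "slide": [-20, 0, 0], "spin": 0}, {"hand": -1, "slide": [0, 0, 0], "spin": 0}]' --grip_force 30

```text
time: 6.95
tool_pos: [0.5613, 0.038, 0.1968]
tool_rot: [2.494, 1.555, -0.698]
contact_force: [-0.0, -1.3, -0.8]
opening: 0.0246
```

```bash
python3 g.py .5633 .0366 .08
python3 - <<'E'
from h import *
p=wrist();save(p,'w7')
p=vision.read_camera('side');cv2.imwrite('pics/side3.png',cv2.resize(p['pixels'][110:250,230:390],None,fx=4,fy=4,interpolation=cv2.INTER_CUBIC))
E
```

```text
slide mm [116.8   0.2  -0.6] yang -92.93 tilt [ 0.0124 -0.0104] 0.0098 t 6.95 op 0.024594505254122687 F [-0.  -1.3 -0.8]
```

View pics/w7.png

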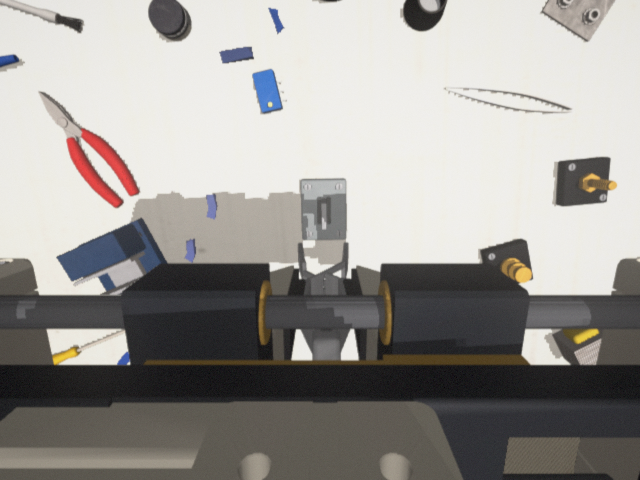

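View pics/side3.png

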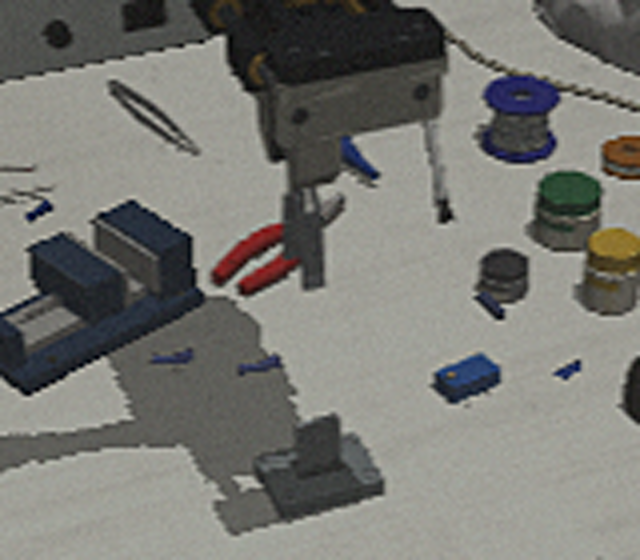

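Call:
send_rows --motion '[{"hand": -1, "slide": [0, 0, 0], "spin": -0.12}, {"hand": -1, "slide": [0, 0, 0], "spin": -0.145}, {"hand": -1, "slide": [0, 0, 0], "spin": -0.145}, {"hand": -1, "slide": [0, 0, 0], "spin": -0.145}, {"hand": -1, "slide": [0, 0, 0], "spin": 0}]'

```text
time: 7.55
tool_pos: [0.5555, 0.0382, 0.1853]
tool_rot: [0.372, 1.559, -2.247]
contact_force: [1.0, 0.0, -1.1]
opening: 0.0245
```

```bash
python3 g.py .4888 -.3199 .18
cat > tips.py <<'E'
from h import *
import sys
p=wrist();save(p,sys.argv[1]); p2=dict(p); p2['world_from_camera']=p['T_tool_cam']
P,u,v=cloud(p2)
m=(abs(P[:,1])<.03)&(P[:,0]>-.01)&(P[:,0]<.1)&(P[:,2]>-.03)&(P[:,2]<.03)
Q=P[m]*1000;print(len(Q),np.round(np.percentile(Q,[1,50,99],axis=0),1))
for a in range(0,80,8):
    k=Q[(Q[:,0]>a)&(Q[:,0]<=a+8)]
    if len(k):
        L=k[k[:,1]<0];R=k[k[:,1]>=0]
        print(a,len(k),k.min(0).round(1),k.max(0).round(1))
E
python3 tips.py w8
```

```text
slide mm [  9.1 276.8 236.6] yang -60.03 tilt [-0.0074 -0.0093] 0.0043 t 7.55 op 0.02449362301298974 F [ 1.   0.  -1.1]
1569 [[ -9.7 -21.2 -10.7]
 [ -0.6   0.4  -5.1]
 [ 53.6  21.5   4.2]]
0 186 [  0.  -16.3 -10.2] [ 7.9 14.9  5.1]
8 119 [ 8.2 -9.9 -6.7] [15.9  9.1  1.1]
16 189 [ 16.  -12.5  -6.5] [23.8 11.   4.6]
24 68 [ 24.1 -13.4  -6.3] [31.7 12.1  5.1]
32 79 [ 32.  -14.5  -6.1] [39.9 13.   6. ]
40 50 [ 40.  -15.8  -5.9] [47.9 13.5  4. ]
48 31 [ 48.2 -16.2  -5.8] [55.8 13.9  4.8]
56 8 [ 56.  -16.3  -5.5] [58.1 14.2 -4.9]
```

View pics/w8.png

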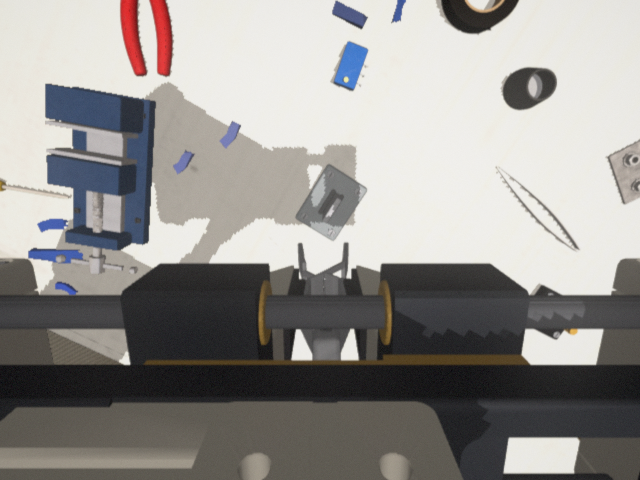

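Call:
send_rows --motion '[{"hand": -1, "slide": [-3, 22, 19], "spin": 0}, {"hand": -1, "slide": [-2, 33, 28], "spin": 0}, {"hand": -1, "slide": [-2, 35, 30], "spin": 0}, {"hand": -1, "slide": [-2, 35, 30], "spin": 0}, {"hand": -1, "slide": [-2, 35, 30], "spin": 0}, {"hand": -1, "slide": [-2, 35, 30], "spin": 0}, {"hand": -1, "slide": [-2, 33, 28], "spin": 0}, {"hand": -1, "slide": [-1, 20, 17], "spin": 0}]'

```text
time: 8.4
tool_pos: [0.4861, -0.2881, 0.1977]
tool_rot: [-0.233, 1.553, -2.883]
contact_force: [0.5, 0.0, 0.3]
opening: 0.0244
```

```bash
python3 g.py .4888 -.3199 .18
```

```text
slide mm [17.8 29.4 12.3] yang -61.84 tilt [-0.0173 -0.0046] -0.0041 t 8.4 op 0.024418275763613054 F [0.5 0.  0.3]
```

Call:
send_rows --motion '[{"hand": -1, "slide": [0, 18, 8], "spin": -0.04}, {"hand": -1, "slide": [0, 10, 4], "spin": 0}, {"hand": -1, "slide": [0, 0, 0], "spin": 0}]'

```text
time: 8.7
tool_pos: [0.4868, -0.3231, 0.1954]
tool_rot: [-0.382, 1.55, -3.008]
contact_force: [-0.4, 0.5, -0.6]
opening: 0.0243
```

```bash
python3 g.py .4888 -.3199 .18; python3 tips.py w9
python3 - <<'E'
from h import *
p=wrist()
for d in vision.cut_out(p,'tab_block')[:3]:
    P,u,v=cloud(p,d['mask']); print(d['conf'],d['uv'],rect(P,.008,.016),rect(P,.02,.06),rect(P,.040,.048))
E
```

```text
slide mm [15.3 -1.7 -3.6] yang -60.49 tilt [-0.0202 -0.0027] -0.0076 t 8.7 op 0.024337980334280643 F [-0.4  0.5 -0.6]
1582 [[ -9.8 -21.2 -10.8]
 [ -0.7   0.4  -5.2]
 [ 53.5  22.1   4.2]]
0 196 [  0.  -16.3 -10.3] [ 7.9 16.3  4.4]
8 119 [  8.  -10.4  -6.5] [16.   9.2  2.2]
16 185 [ 16.  -12.4  -6.4] [23.9 11.   3.6]
24 70 [ 24.  -13.6  -6.2] [31.7 12.1  6.1]
32 76 [ 32.2 -14.4  -6.1] [39.8 13.   5.9]
40 50 [ 40.2 -15.8  -6. ] [47.8 13.4  4. ]
48 34 [ 48.3 -16.2  -5.9] [55.9 14.1  5.1]
56 4 [ 56.9 -16.3  -5.3] [ 57.5 -14.5  -5.2]
0.6 [323.9, 205.6] (array([ 488.5, -319.7]), array([44.3, 43.4]), 30.5, 1869) (array([ 489.1, -319.5]), array([19.2,  4.7]), 29.9, 153) (array([ 489. , -319.6]), array([19. ,  4.4]), 29.5, 130)
0.47 [322.8, 290.8] (array([0., 0.]), array([0., 0.]), 0.0, 0) (array([0., 0.]), array([0., 0.]), 0.0, 0) (array([0., 0.]), array([0., 0.]), 0.0, 0)
```

View pics/w9.png

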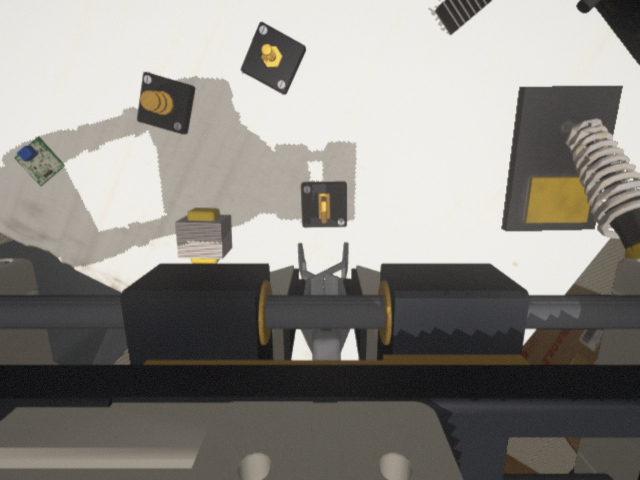

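```bash
cat > t.py <<'E'
from h import *
T=pose();tip=np.array([.060,-.0010,.0003]);tg=np.array([.489,-.3198,.022])
print('slide',np.round((T[:3,:3].T@(tg-T[:3,3])-tip)*1000,1),'yang',np.degrees(np.arctan2(T[1,1],T[0,1])).round(2),'tilt',T[:2,0].round(4),T[2,1].round(4),observe()['time'],observe()['contact_force'].round(1),observe()['opening'])
E
python3 t.py
```

```text
slide [113.8   2.3  -5.8] yang -60.25 tilt [-0.0201 -0.0023] -0.0079 8.85 [-0.   0.6 -0.5] 0.02401650819719801
```

Call:
send_rows --motion '[{"hand": -1, "slide": [20, 1, -3], "spin": -0.01}, {"hand": -1, "slide": [30, 1, -3], "spin": 0}, {"hand": -1, "slide": [10, 0, 0], "spin": 0}, {"hand": -1, "slide": [0, 0, 0], "spin": 0}]'

```text
time: 9.25
tool_pos: [0.4942, -0.3153, 0.136]
tool_rot: [-0.345, 1.553, -2.955]
contact_force: [-0.0, -0.4, -1.2]
opening: 0.0243
```

```bash
python3 t.py;python3 tips.py w10
```

```text
slide [54.1  3.   4.5] yang -59.52 tilt [-0.0178 -0.0034] -0.0061 9.25 [-0.  -0.4 -1.2] 0.024253584917934865
1761 [[ -9.6 -21.4 -10.7]
 [  0.5   0.9  -4.5]
 [ 94.2  21.6  12.6]]
0 177 [  0.  -13.6 -10.2] [ 8.  15.3  4.7]
8 121 [  8.  -10.4  -6.5] [15.9  9.1  1.2]
16 185 [ 16.  -12.5  -6.4] [24.  11.1  4.9]
24 71 [ 24.2 -13.5  -6.1] [31.7 12.1  5.7]
32 74 [ 32.  -14.5  -6.3] [39.9 13.1  5.5]
40 51 [ 40.  -15.8  -6.2] [47.8 13.6  3.9]
48 34 [ 48.2 -16.1  -5.9] [55.7 14.   5.2]
56 5 [ 56.9 -16.3  -5.3] [58.  12.3 -5. ]
```

View pics/w10.png

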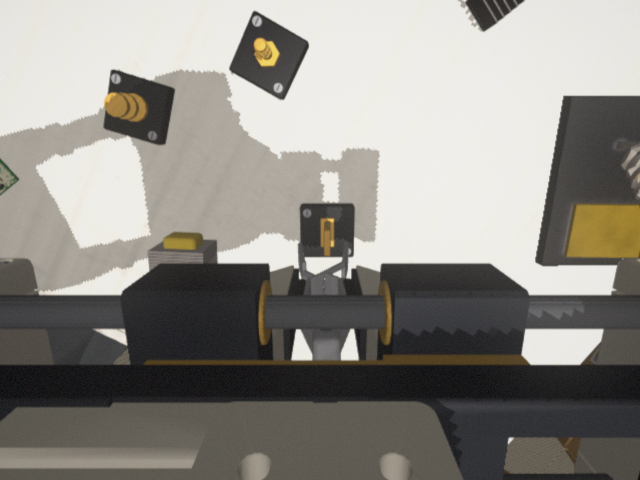

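Call:
send_rows --motion '[{"hand": -1, "slide": [3, 3, 4], "spin": 0}, {"hand": -1, "slide": [0, 0, 0], "spin": 0}]'

```text
time: 9.5
tool_pos: [0.4932, -0.3205, 0.1358]
tool_rot: [-0.148, 1.555, -2.757]
contact_force: [0.2, 0.0, -0.4]
opening: 0.0242
```

```bash
python3 t.py;python3 - <<'E'
from h import *
for n in ['top','side']:
    p=vision.read_camera(n);P,u,v=cloud(p)
    m=(u>0)&(np.hypot(P[:,0]-.4,P[:,1]+.24)<.06); print(n,np.percentile(P[m],[1,50,99],axis=0).round(3)) 
cv2.imwrite('pics/side4.png',cv2.resize(p['pixels'][260:420,240:420],None,fx=4,fy=3.7,interpolation=cv2.INTER_CUBIC))
E
```

```text
slide [53.8 -1.5  1.2] yang -59.48 tilt [-0.0147 -0.0059] -0.0023 9.5 [ 0.2  0.  -0.4] 0.024176059622615154
top [[ 0.344 -0.294  0.52 ]
 [ 0.386 -0.224  0.561]
 [ 0.448 -0.183  0.61 ]]
side [[ 0.345 -0.297 -0.002]
 [ 0.393 -0.262  0.495]
 [ 0.457 -0.192  0.558]]
```

View pics/side4.png

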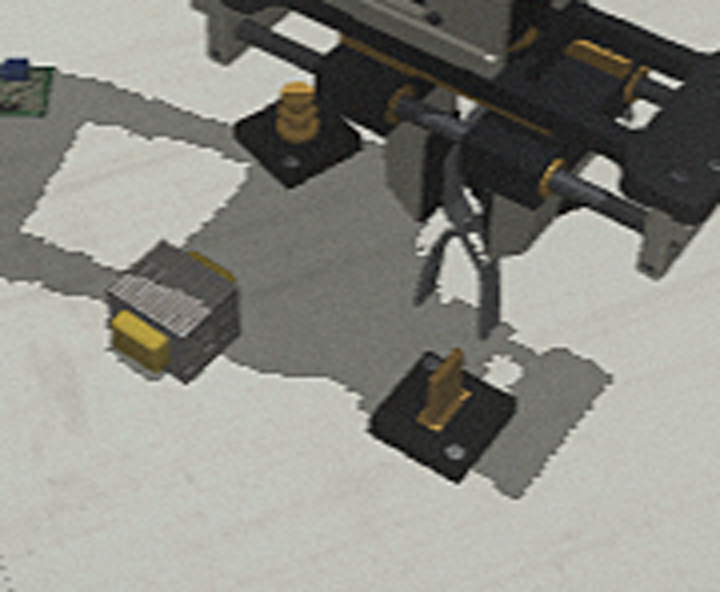

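Call:
send_rows --motion '[{"hand": -1, "slide": [15, -1, 1], "spin": 0}, {"hand": -1, "slide": [15, 0, 0], "spin": 0}, {"hand": -1, "slide": [0, 0, 0], "spin": 0}]'

```text
time: 9.9
tool_pos: [0.4926, -0.3215, 0.108]
tool_rot: [0.225, 1.557, -2.385]
contact_force: [-0.2, -0.3, -0.6]
opening: 0.0241
```

```bash
python3 t.py;python3 - <<'E'
from h import *
p=wrist();save(p,'w11')
p=vision.read_camera('side')
cv2.imwrite('pics/side5.png',cv2.resize(p['pixels'][260:420,240:420],None,fx=4,fy=3.7,interpolation=cv2.INTER_CUBIC))
E
```

```text
slide [26.  -2.6  0.8] yang -59.54 tilt [-0.01   -0.0094] 0.0031 9.9 [-0.2 -0.3 -0.6] 0.02409174465536735
```

View pics/side5.png

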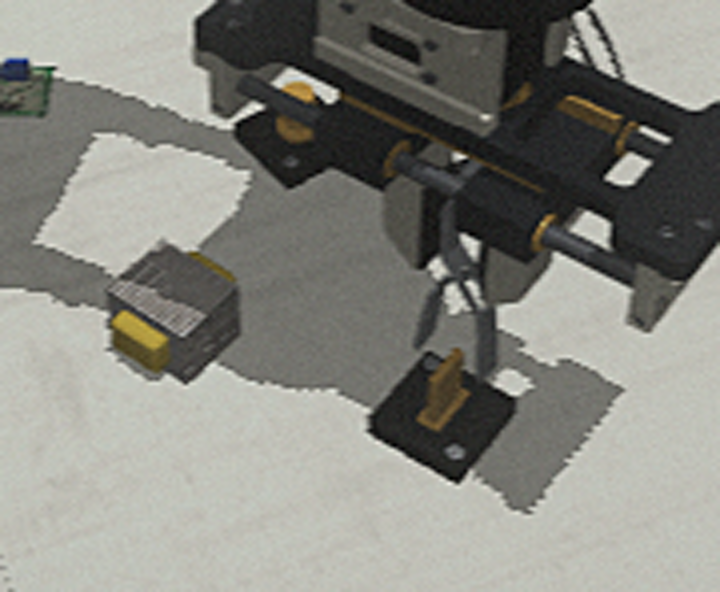

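View pics/w11.png

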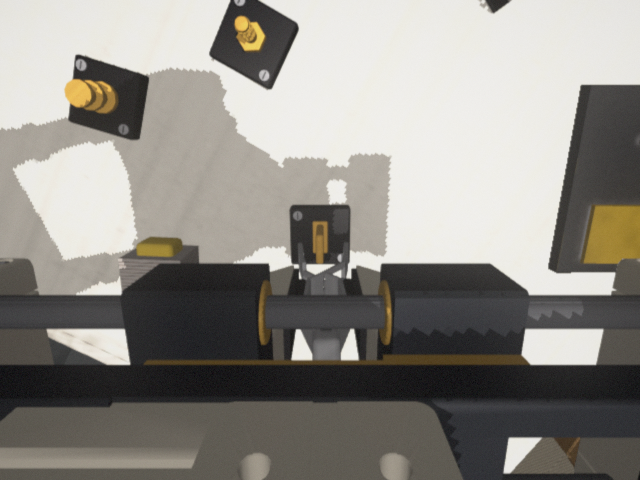

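Call:
send_rows --motion '[{"hand": -1, "slide": [0, -3, 1], "spin": 0}, {"hand": -1, "slide": [10, 0, 0], "spin": 0}, {"hand": -1, "slide": [0, 0, 0], "spin": 0}]'

```text
time: 10.3
tool_pos: [0.4918, -0.3208, 0.1014]
tool_rot: [0.708, 1.556, -1.902]
contact_force: [1.0, 1.2, -0.5]
opening: 0.0244
```

```bash
python3 t.py
```

```text
slide [19.4 -2.   0.7] yang -59.53 tilt [-0.0048 -0.0138] 0.0095 10.3 [ 1.   1.2 -0.5] 0.024363729232948016
```

Call:
send_rows --motion '[{"hand": -1, "slide": [8, -2, 1], "spin": 0}, {"hand": -1, "slide": [10, -1, 0], "spin": 0}, {"hand": -1, "slide": [0, 0, 0], "spin": 0}]'

```text
time: 10.6
tool_pos: [0.4891, -0.3187, 0.0819]
tool_rot: [0.717, 1.556, -1.892]
contact_force: [0.2, -0.1, -0.0]
opening: 0.0243
```

```bash
python3 t.py;python3 - <<'E'
from h import *
p=wrist();save(p,'w12')
p=vision.read_camera('side')
cv2.imwrite('pics/side6.png',cv2.resize(p['pixels'][260:420,240:420],None,fx=4,fy=3.7,interpolation=cv2.INTER_CUBIC))
E
```

```text
slide [-0.1  1.3 -0.3] yang -59.53 tilt [-0.0046 -0.0139] 0.0096 10.6 [ 0.2 -0.1 -0. ] 0.024317734950441657
```

View pics/side6.png

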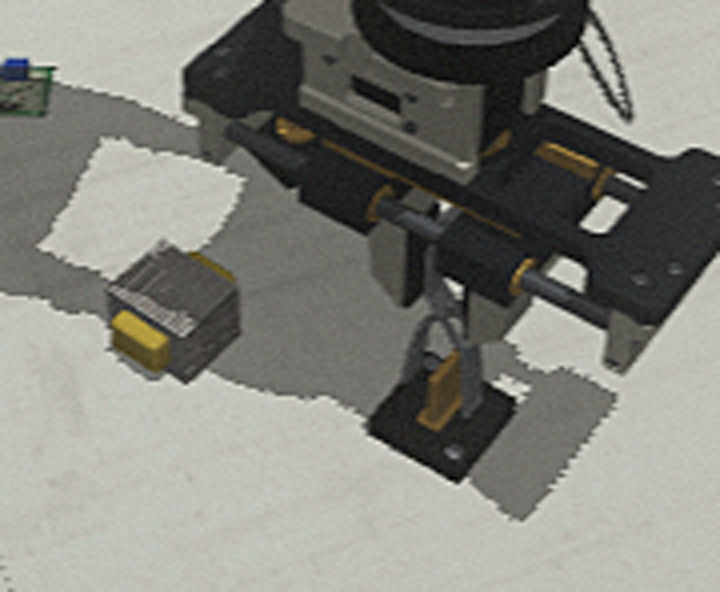

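View pics/w12.png

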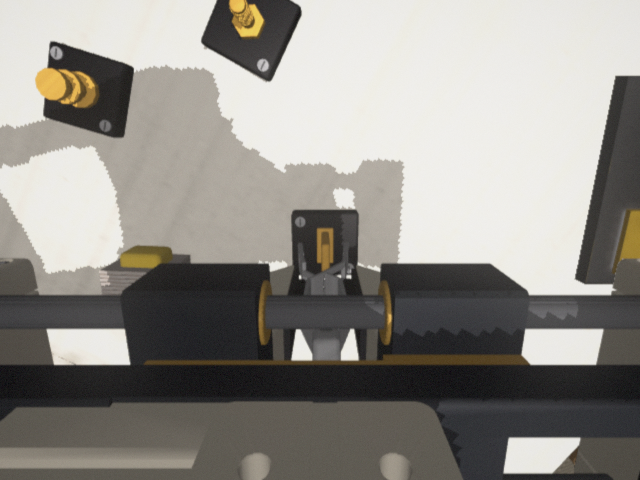

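Run:
```python
from h import *
p=vision.read_camera('side');P,u,v=cloud(p)
a=np.radians(30.5);c=np.array([.489,-.3198])
X=(P[:,:2]-c)@np.array([[np.cos(a),-np.sin(a)],[np.sin(a),np.cos(a)]])*1000
m=(abs(X[:,0])<16)&(abs(X[:,1])<22)&(P[:,2]>.017)&(P[:,2]<.062)
g=p['pixels'][v,u].astype(int); gold=(g[:,2]-g[:,0])>30
for n,k in (('gold',m&gold),('steel',m&~gold)):
    q=np.c_[X[k],P[k,2]*1000]
    for lo,hi in ((17,30),(30,45),(45,62)):
        r=q[(q[:,2]>lo)&(q[:,2]<=hi)]
        if len(r): print(n,lo,len(r),np.percentile(r,[3,50,97],axis=0).round(1).tolist())
```

```text
gold 17 21 [[-11.4, -3.3, 17.8], [-8.7, -2.6, 24.4], [6.8, 1.0, 29.4]]
gold 30 43 [[-10.9, -9.8, 32.0], [-4.8, -2.2, 42.5], [5.4, 0.7, 44.9]]
gold 45 7 [[-8.8, -3.1, 45.1], [1.8, -0.7, 45.2], [6.8, 0.5, 46.3]]
steel 17 37 [[-11.0, -15.7, 19.1], [-4.8, -2.8, 27.5], [4.1, 14.4, 29.5]]
steel 30 84 [[-11.3, -15.2, 30.3], [-2.4, -3.0, 38.4], [5.0, 13.6, 44.6]]
steel 45 67 [[-7.5, -14.0, 45.5], [-3.6, -11.6, 53.2], [4.1, 12.4, 61.7]]
```

Call:
send_rows --motion '[{"hand": -0.3, "slide": [0, 0, 0], "spin": 0}, {"hand": 0, "slide": [0, 0, 0], "spin": 0}, {"hand": 0.3, "slide": [0, 0, 0], "spin": 0}, {"hand": 0.3, "slide": [0, 0, 0], "spin": 0}, {"hand": 0.3, "slide": [0, 0, 0], "spin": 0}, {"hand": 0.3, "slide": [0, 0, 0], "spin": 0}, {"hand": 0.3, "slide": [0, 0, 0], "spin": 0}]'

```text
time: 11.45
tool_pos: [0.4909, -0.3203, 0.085]
tool_rot: [1.033, 1.553, -1.577]
contact_force: [0.5, -0.2, -1.0]
opening: 0.0596
```

```bash
python3 t.py;python3 - <<'E'
from h import *
p=wrist();save(p,'w13')
p=vision.read_camera('side')
cv2.imwrite('pics/side7.png',cv2.resize(p['pixels'][260:420,240:420],None,fx=4,fy=3.7,interpolation=cv2.INTER_CUBIC))
E
```

```text
slide [ 3.  -1.3  0.5] yang -59.53 tilt [-0.0001 -0.0177] 0.0152 11.45 [ 0.5 -0.2 -1. ] 0.059554888667743756
```

View pics/side7.png

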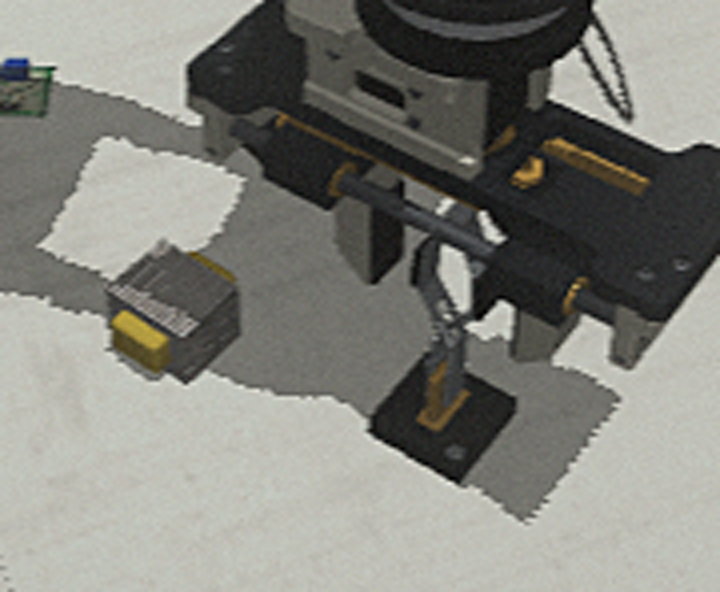

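View pics/w13.png

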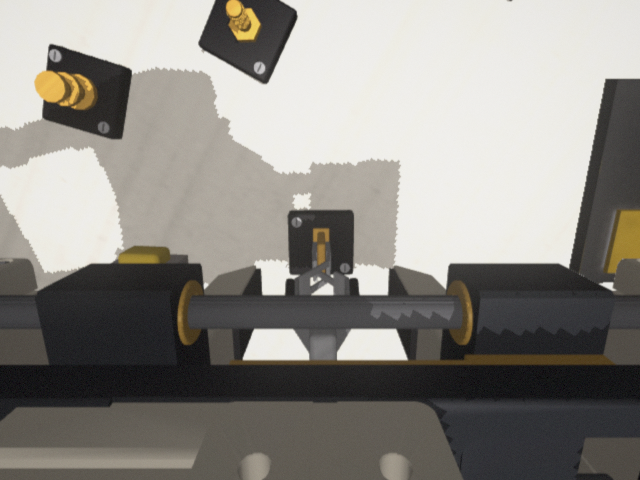

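Gripped on the tab. Open fully, then rise clear.

Call:
send_rows --motion '[{"hand": 1, "slide": [0, 0, 0], "spin": 0}, {"hand": 1, "slide": [0, 0, 0], "spin": 0}, {"hand": 1, "slide": [-15, 0, 0], "spin": 0}, {"hand": 1, "slide": [-25, 0, 0], "spin": 0}, {"hand": 1, "slide": [-35, 0, 0], "spin": 0}, {"hand": 1, "slide": [-35, 0, 0], "spin": 0}, {"hand": 1, "slide": [-35, 0, 0], "spin": 0}, {"hand": 1, "slide": [-30, 0, 10], "spin": 0}]'

```text
time: 12.35
tool_pos: [0.4806, -0.32, 0.2603]
tool_rot: [0.198, 1.557, -2.411]
contact_force: [0.3, -0.2, 0.5]
opening: 0.0919
```

Call:
send_rows --motion '[{"hand": 1, "slide": [0, 0, 40], "spin": 0}, {"hand": 1, "slide": [0, 0, 40], "spin": 0}, {"hand": 1, "slide": [0, 0, 0], "spin": 0}, {"hand": 1, "slide": [0, 0, 0], "spin": 0}]'

```text
time: 12.75
tool_pos: [0.4113, -0.3634, 0.2678]
tool_rot: [0.965, 1.553, -1.644]
contact_force: [0.9, 0.8, 0.1]
opening: 0.092
```

```bash
python3 t.py;python3 - <<'E'
from h import *
q=wrist();save(q,'w14')
p=vision.read_camera('side')
cv2.imwrite('pics/side8.png',cv2.resize(p['pixels'][260:420,240:420],None,fx=4,fy=3.7,interpolation=cv2.INTER_CUBIC))
for n,x in (('side',p),('wrist',q)):
  for d in vision.cut_out(x,'tweezers')[:1]:
    P,u,v=cloud(x,d['mask']);print(n,d['conf'],d['uv'])
    for a,b in ((.018,.04),(.045,.065),(.09,.115),(.125,.15)): print(rect(P,a,b))
    print(P[:,2].max())
E
```

```text
slide [184.9  -0.6 -91.9] yang -59.43 tilt [-0.0013 -0.0178] 0.0147 12.75 [0.9 0.8 0.1] 0.09197607464743002
side 0.83 [348.8, 336.3]
(array([ 489.6, -326.1]), array([7.9, 1.2]), 22.6, 13)
(array([ 488. , -322.2]), array([11.3,  9.7]), 28.7, 56)
(array([ 489.5, -320.7]), array([12.9, 31.2]), 30.2, 155)
(array([ 489.2, -323.6]), array([10.3, 17.3]), 76.8, 64)
0.2813758767513227
wrist 0.94 [320.7, 111.7]
(array([0., 0.]), array([0., 0.]), 0.0, 0)
(array([ 486.8, -321. ]), array([ 6.8, 10.1]), 30.2, 26)
(array([ 490.2, -319.2]), array([13.6, 31.6]), 30.6, 173)
(array([ 490.7, -318.7]), array([12.6, 15.9]), 30.1, 349)
0.14343926334271623
```

View pics/side8.png

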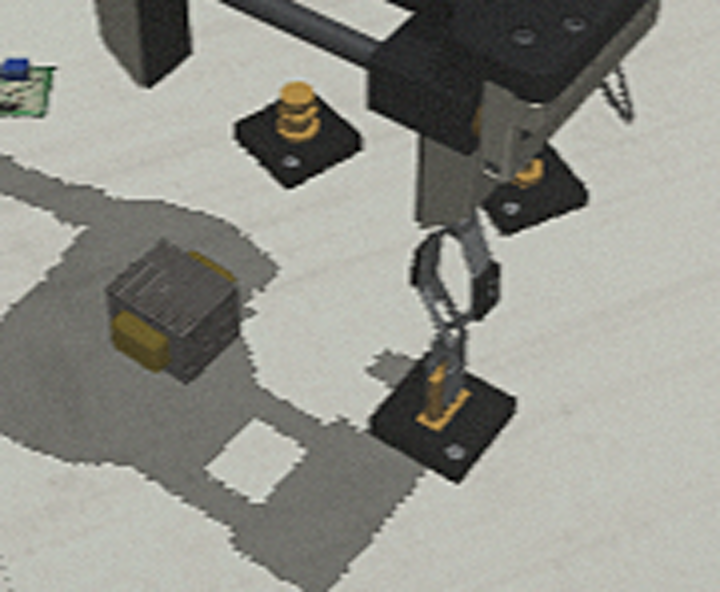

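View pics/w14.png

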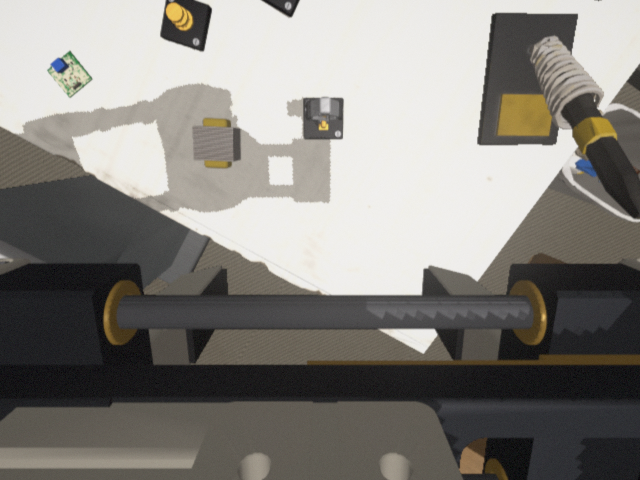

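Run:
```python
from h import *
print(job.hand_in())
```

```text
the job is handed in; nothing more can be done
None
```

I squeezed the tweezers open (24 mm across the grips), lifted them about 12 cm off the rest and turned them to the tab's angle. I then lowered them over the middle of the flat brass tab and let go. I handed the job in at about 13 s of the 32 s allowed; it reports no verdict.

**Last checks before hand-in (wrist camera):**
- The tweezers stand upright, tips down, on the brass tab. The grips' centre is within about 1.5 mm of the tab's middle.
- Their top is at about 143 mm, which puts the tips' ends about 20 mm below the tab's upper edge.
- The grips measure 31.6 mm across, as expected with the tips on a 5 mm plate. They are aligned with the tab to within about 1 degree.
- The gripper is fully open and well clear, with no contact force beyond sensor noise.

**Disagreements:** Away from the tips, the side camera agreed to about 2–5 mm. Its top-end reading gave a 77 degree rectangle angle instead of 30 degrees, and a highest point of 281 mm. I put that down to gripper pixels in the mask, since the gripper overlapped the tweezers in that view. I could not measure the gripping force on the tab directly.

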